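# Release the power supply's board drawer with a pin

## Robot

A 6-joint arm with a two-finger parallel gripper is mounted at the origin on the work surface. World frame = base frame: x ahead of the robot, y to its left, z up, the work surface at z = 0. Lengths are in m, angles in degrees, forces in N, time in s.
With the tool pointing down it reaches from about 0.4 to 0.825 m from the base axis. Payload 7 kg.
Tool frame: the origin (TCP) lies at the centre of the arm's flange, where the gripper is bolted on; the fingertips stand 178 mm ahead of it and the grasp point (between the pads) lies 159 mm ahead of it (r.tips_ahead is the z of the fingertips in the tool frame, in m); z points along the fingers, y is the line along which they close (so a half turn about z gives the same grasp; the last joint's range is limited). The gripper opens to 88 mm and grips with 3 to 60 N. Pads are 19 mm wide; open, the fingers measure 130 mm over their backs; the gripper's body (78 mm by 193 mm) begins 47 mm behind the grasp point.
Start: joints at [-59.066, 20.546, 0.682, 0, -70.136, -16.507], TCP at [0.168, -0.654, 0.405] pointing down, gripper open.
Joint ranges: [-176.03, 176.03], [-82.01, 121.73], [-58.28, 71.71], [-173.87, 95.51], [-174.79, -0.11], [-173.66, 173.66]. Speed limits (degrees/s): [136.94, 136.94, 172.46, 180, 180, 180].

## Interface

Orientations are given as [roll, pitch, yaw] about the fixed x, y, z axes, in that order (R = Rz(yaw) Ry(pitch) Rx(roll)).
In Python, from plant import r gives the robot as it stands. The module is installed in compiled form; this text tells all that it offers.
- The arm moves only by the shell command python3 -m pendant 'ROWS' [FORCE]. ROWS is JSON, a list that holds one entry, the list of rows, each a list of 7 numbers: the shift along the tool's x, y, z in m, then the turn, a rotation vector about the tool's x, y, z in degrees, then the gripper command: -1 is shut, 1 is fully open, values between are in proportion. A call has 1 to 5 rows; each row is the pose to reach, as a shift and turn from the pose commanded when the call began, along the tool's axes at that moment; what a row does not reach only later rows make up. A row lasts 1/10 s, in which the tool goes at most 50 mm and 8.59 degrees, less where a joint would pass 70% of its speed; a pose out of reach is approached as far as the arm can. A call with a gripper value outside its range is refused whole. The fingers move at their own pace and stop on an object; FORCE is the grip in N (left out, the last holds). Time passes only in rows, so rows that repeat a pose let the fingers close. It gives the time, the measured TCP pose, the force, the opening and the grip force at its end, in the units of the state.
- r.get_state(): the state, without advancing time (a new reading comes with each control period).
- r.capture(name): name is "scene" or "top" or "wrist"; returns the picture (420x560x3 uint8, red, green, blue); there is no depth.
- r.camera_params(name): a dict with "fx", "fy", "cx", "cy" (pixels), "R" (3x3) and "t" (3): a world point X has camera coordinates R X + t. Camera axes: x right, y down, z forward; pixel columns grow to the right and rows downward; lengths in m; the calibration is good to about 2 mm. The wrist camera is an equidistant fisheye: a pixel r from the principal point sees the ray r / f radians off the axis. A picture is of the moment at which its call begins: read the wrist's pose just before it. camera_params takes no time and is no camera call; for the wrist camera it gives the pose at the moment of the call.
- r.close_job(): hands the job in; it is judged then, once.
The state is a dict: "time_s": time; "joints": joint angles; "qd": joint speeds; "joint_torque": joint torques, N m; "tcp_pos": TCP position; "eef_rot": TCP orientation; "contact_force": force on the tool from outside, world axes, zero at the start; "moment": the same for the moment, N m; "gripper_width": finger opening in m; "gripper_force": force on a finger pad.
Only numpy, scipy, OpenCV 4.12 (cv2) and the standard library are available. Lean on these libraries where they do the work, as an engineer would, in place of code of your own. Each camera call takes 0.05 s, during which the arm holds its last target. There are 200 camera calls.

## Task

The board drawer of the bench power supply is shut, held by a spring catch inside the case. Take the release pin from its stand, push it down through the round access hole in the top of the case until the drawer springs out, then put the pin back upright in its stand, fully down. Leave the other things on the bench where they are.

Things in the scene. Friction and masses are not known exactly. Their poses are not given: they have to be found in the camera images.
- case: Grey sheet-metal case of a bench power supply, fixed to the bench: 200 mm deep (x) x 180 mm wide (y) x 110 mm high; origin at the centre of its underside, z up. Its aluminium front panel, with display, two knobs and the drawer, faces its own -x (away from the robot, give or take 0.35 rad). The flat top, 5 mm thick, carries dark vent slots and corner screws (look only) and one round hole.
- hole (a point): Centre of the mouth of the access hole in the case's top, level with the top face (110 mm above the bench): a round 16 mm through hole with a thin black rim around it, at x = -20, y = +45 mm in the case's frame. The top of the hidden catch, a 26 mm square steel pad centred under it, lies 25 mm below the mouth.
- catch (a joint): Hidden spring catch below the access hole, m: 0 at rest, grows as the pad is pressed straight down, stop at 0.014. It lets the drawer go at about 0.008, and springs back up when let go. Needs about 3 N to start and 8 N at the stop.
- drawer (a joint): The power supply's shallow board drawer (face 78 mm wide x 48 mm high, flush with the front panel), m: 0 shut and latched; once released its own spring drives it out along the case's -x to its stop at 0.060 in about half a second, where it stays. There is nothing on it to grip.
- drawer_face (a point): Centre of the outer face of the drawer, 50 mm above the bench; moves with the drawer.
- pin_handle (a point): Centre of the release pin's handle, the place to grip; z runs up along the pin. The pin is about 60 g, 115 mm long and upright: a black round handle 22 mm in diameter and 50 mm high (25 mm above and below this point), under it a black flange 36 mm in diameter and 5 mm thick, under that a bare steel shaft 6 mm in diameter and 60 mm long. Loose.
- pin_tip (a point): The free lower end of the pin's steel shaft, 90 mm below the handle's centre along the pin's axis.
- stand: The pin's stand, an upright aluminium sleeve fixed to the bench: 60 mm outside diameter, 75 mm high, with a 21 mm bore straight through; origin at the centre of its underside. The pin hangs in it by its flange, shaft down, tip 15 mm above the bench. It is to the left or to the right of the case.
- stand_mouth (a point): Centre of the top of the stand's bore, 75 mm above the bench; the underside of the pin's flange rests at this level.
- jar: Bystander: closed jar with a white cap, 64 mm in diameter, 75 mm high, on the other side of the case from the stand; origin at the centre of its underside.
- tape: Bystander: roll of black tape lying flat, 80 mm in diameter, 19 mm high; origin at the centre of its underside.
- heatsink: Bystander: finned aluminium heat sink, 60 x 50 x 38 mm high; origin at the centre of its underside.
- spool: Bystander: upright grey spool, 60 mm in diameter, 45 mm high; origin at the centre of its underside.
- cutters: Bystander: side cutters lying flat, about 150 mm long, 16 mm high; origin near their middle at bench level.
- screwdriver: Bystander: screwdriver lying flat, about 200 mm long; origin near its middle at bench level.
- parts_tray: Bystander: open grey tray with six compartments, 120 x 160 x 30 mm high; origin at the centre of its underside.
- pin: The release pin as a whole; origin at the tip of its shaft, z up along the pin.

How it is judged (in metres and radians):
On the way, in this order (a step that is already met when the one before it is completed fails the run):
1. the pin's tip is inside the access hole, at least 8 mm below its mouth, the drawer still shut (horizontal distance between pin_tip and hole below 0.012 m and z of pin_tip in the frame of case below 0.102 m and value of joint drawer below 0.01 m), for 0.04 s.
2. the drawer has sprung out by more than 50 mm (value of joint drawer above 0.05 m), for 0.1 s.
At the end, for the whole second after the job is handed in: The drawer is out by more than 50 mm, the catch is back up (within 3 mm of rest), and the pin stands let go and at rest in its stand, tip down: flange down on the stand to within 4 mm, upright within 0.1 rad, tip and handle within 12 mm of the bore's axis (value of joint drawer above 0.05 m and value of joint catch below 0.003 m and horizontal distance between each of pin_tip, pin_handle and stand_mouth below 0.012 m and z of pin_tip in the frame of stand below 0.019 m and angle between pin_tip's own z axis and vertical below 0.1 rad and z of pin_handle in the frame of stand_mouth above 0.02 m and linear speed of pin below 0.02 m/s); the robot touches nothing.
It fails at once if a bystander is moved by more than 25 mm (distance of any of jar, tape, heatsink, spool, cutters, screwdriver, parts_tray from where it was at the start of the episode above 0.025 m).
It also fails if it takes over 59 s, if anything falls off the work surface, if the arm or the gripper's body presses on something with over 40 N, if the wrist force passes 120 N, or if a joint passes its speed limit or range.

## Working session

There is one attempt and no reset: what is moved stays moved. The work goes in short steps, Python scripts to look and compute and a shell command to move; the robot and the scene stay as the last step left them, time stands still between calls to the robot, and variables do not carry over. Pictures are saved under pics/ and viewed, at most 11 in all, crops included, and the job is handed in when it is done.

```bash
mkdir -p pics
python3 - <<'E'
from plant import r
import cv2,numpy as np
for n in("scene","top"):
    cv2.imwrite(f"pics/{n}0.png",r.capture(n)[:,:,::-1]); p=r.camera_params(n); print(n,p)
s=r.get_state();print(s)
E
```

```text
scene {'fx': 395.0150458185313, 'fy': 395.0150458185313, 'cx': 274.67351409199864, 'cy': 204.55477722600003, 'R': array([[-0.83557631,  0.54936549,  0.00313008],
       [ 0.44167969,  0.67515425, -0.59083483],
       [-0.32669755, -0.49230509, -0.80678647]]), 't': array([ 0.43550801, -0.17801658,  1.20132807])}
top {'fx': 432.66511016284613, 'fy': 432.66511016284613, 'cx': 284.36788266505704, 'cy': 207.50551779551003, 'R': array([[ 0.01309215, -0.99989672,  0.005928  ],
       [-0.99567336, -0.01358183, -0.09192436],
       [ 0.09199538, -0.00469887, -0.99574835]]), 't': array([-0.01767505,  0.55700957,  1.35452676])}
{'time_s': 0.1, 'joints': array([-5.90658738e+01,  2.05869125e+01,  6.38646475e-01, -1.55593461e-02,
       -7.01363131e+01, -1.65065601e+01]), 'qd': array([ 0.07053218, -0.13352014,  0.08089266,  0.14859765,  0.02431472,
        0.02702421]), 'joint_torque': array([-5.49793804e-04, -5.84164453e+01,  2.93753010e+01,  7.01541334e+00,
        1.02334691e-02, -6.45021896e-05]), 'tcp_pos': array([ 0.16812304, -0.65354829,  0.40382489]), 'eef_rot': array([ 1.79914750e+02, -1.00082054e-02, -1.65577724e+02]), 'contact_force': array([ 0.54846871, -0.34627466,  0.56062208]), 'moment': array([ 0.06428921,  0.03220529, -0.01787051]), 'gripper_force': 0.0, 'gripper_width': 0.08780714405021499}
```

View pics/top0.png

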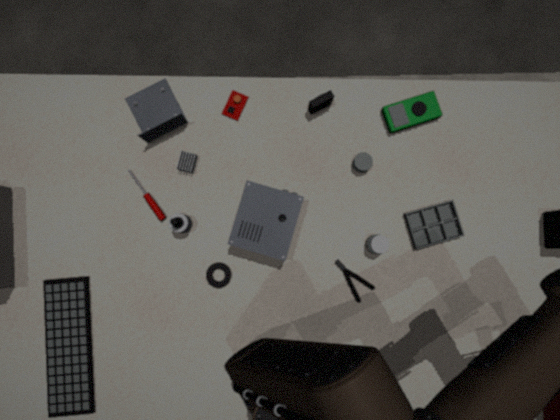

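View pics/scene0.png

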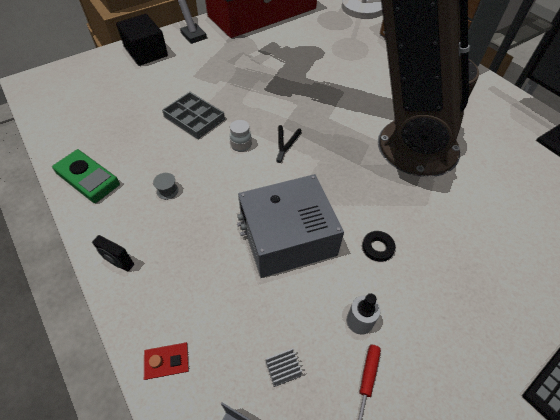

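The top view shows the case with its hole at about (282,217), the stand and pin at (180,224) and the jar at (377,244). In the scene view the hole is at (275,199) and the pin at (370,300).

```bash
cat > h.py <<'E'
import numpy as np, cv2
def ray(p,uv,fish=False):
    x=(uv[0]-p['cx'])/p['fx']; y=(uv[1]-p['cy'])/p['fy']
    if fish:
        a=np.hypot(x,y); d=np.array([x/a*np.sin(a),y/a*np.sin(a),np.cos(a)]) if a>1e-9 else np.array([0,0,1.])
    else: d=np.array([x,y,1.])
    return -p['R'].T@p['t'], p['R'].T@d
def onz(p,uv,z,fish=False):
    c,d=ray(p,uv,fish); return c+d*(z-c[2])/d[2]
def proj(p,X):
    c=p['R']@X+p['t']; return np.array([p['cx']+p['fx']*c[0]/c[2],p['cy']+p['fy']*c[1]/c[2]])
def dark(img,box,th):
    u0,v0,u1,v1=box; g=img[v0:v1,u0:u1].max(axis=2)
    n,l,s,c=cv2.connectedComponentsWithStats((g<th).astype(np.uint8))
    return [(c[i]+[u0,v0],s[i]) for i in range(1,n) if s[i][4]>8]
E
python3 - <<'E'
from plant import r
from h import *
for n,hb,pb in(("top",(272,208,292,227),(164,208,196,240)),("scene",(265,190,285,208),(345,285,385,335))):
    im=cv2.imread(f"pics/{n}0.png"); p=r.camera_params(n)
    for th in (40,60):
      for nm,b,z in(("hole",hb,.11),("pin",pb,.105)):
        for c,s in dark(im,b,th): print(n,nm,th,c.round(1),s,onz(p,c,z).round(4))
    x0,y0=(160,170) if n=="top" else (235,165)
a=cv2.imread("pics/top0.png")[170:275,155:310]; b=cv2.imread("pics/scene0.png")[165:340,230:400]
cv2.imwrite("pics/c.png",np.hstack([cv2.resize(a,(0,0),fx=3,fy=3)[:315],np.zeros((315,5,3),np.uint8),cv2.resize(b,(306,315))]))
E
```

```text
top hole 40 [281.7 217.5] [ 7  7  7  6 32] [ 0.5193 -0.0023  0.11  ]
top pin 40 [176.7 222.4] [ 7 10 12 10 88] [0.5007 0.3116 0.105 ]
top pin 40 [188.  226.5] [20 11  7 14 33] [0.4889 0.2775 0.105 ]
top hole 60 [281.8 217.6] [ 6  6  8  8 50] [ 0.5191 -0.0024  0.11  ]
top pin 60 [187.8 226.1] [17  9 11 17 61] [0.4902 0.2783 0.105 ]
top pin 60 [176.7 222.5] [  7  10  12  11 103] [0.5004 0.3118 0.105 ]
scene hole 40 [274.8 199.1] [ 6  6  9  7 43] [ 5.211e-01 -2.000e-04  1.100e-01]
scene pin 40 [367.3 305.6] [ 13   9  18  23 290] [0.5107 0.3214 0.105 ]
scene hole 60 [274.7 198.8] [ 5  5 10  8 59] [ 0.5208 -0.0012  0.11  ]
scene pin 60 [367.2 305.5] [ 13   9  19  23 307] [0.5107 0.3211 0.105 ]
scene pin 60 [368.6 327.8] [18 37 12 12 47] [0.5384 0.3568 0.105 ]
```

View pics/c.png

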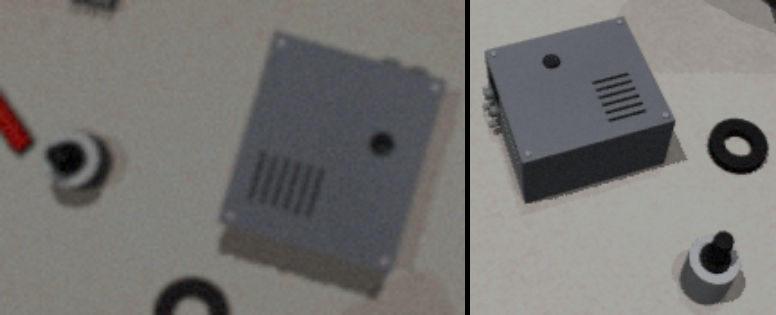

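The hole measures (0.520, −0.001) in both views and the pin is near (0.50, 0.31). The case front faces about −17°. I'll travel over towards the pin at the current height, in two legs.

```bash
python3 -m pendant '[[[-0.037,0.026,0,0,0,0,1],[-0.073,0.052,0,0,0,0,1],[-0.110,0.078,0,0,0,0,1],[-0.146,0.104,0,0,0,0,1],[-0.183,0.131,0,0,0,0,1]]]'
python3 -m pendant '[[[-0.037,0.026,0,0,0,0,1],[-0.073,0.052,0,0,0,0,1],[-0.110,0.078,0,0,0,0,1],[-0.146,0.104,0,0,0,0,1],[-0.183,0.131,0,0,0,0,1]]]'
python3 -m pendant '[[[-0.037,0.026,0,0,0,0,1],[-0.073,0.052,0,0,0,0,1],[-0.110,0.078,0,0,0,0,1],[-0.117,0.083,0,0,0,0,1],[-0.117,0.083,0,0,0,0,1]]]'
cat >> h.py <<'E'
from scipy.spatial.transform import Rotation as Ro
def shift(s,target):
    R=Ro.from_euler('xyz',s['eef_rot'],degrees=True).as_matrix()
    return R.T@(np.array(target)-s['tcp_pos'])
E
python3 - <<'E'
from plant import r
from h import *
s=r.get_state(); print(s['time_s'],s['tcp_pos'],s['eef_rot'],s['joints'].round(1),shift(s,[.50,.305,.404]))
E
```

```text
time_s: 0.6
tcp_pos: [0.3134, -0.4798, 0.4043]
eef_rot: [180.0, -0.0, -165.6]
contact_force: [0.5, -0.0, -0.5]
gripper_width: 0.0871
gripper_force: 0.0
time_s: 1.1
tcp_pos: [0.4581, -0.3071, 0.4046]
eef_rot: [180.0, -0.0, -165.6]
contact_force: [0.9, -0.8, -0.3]
gripper_width: 0.0878
gripper_force: 0.0
time_s: 1.6
tcp_pos: [0.5508, -0.1978, 0.4039]
eef_rot: [180.0, -0.1, -165.4]
contact_force: [0.1, 0.5, -0.2]
gripper_width: 0.0877
gripper_force: 0.0
1.6 [ 0.55082214 -0.19780886  0.4039269 ] [ 1.79969992e+02 -6.59634726e-02 -1.65431007e+02] [ -0.6  12.2 -11.   -0.  -66.8 -74.8] [-7.72912579e-02  4.99425369e-01  9.94850191e-05]
```

```bash
python3 -m pendant '[[[-0.008,0.048,0,0,0,0,1],[-0.015,0.096,0,0,0,0,1],[-0.022,0.144,0,0,0,0,1],[-0.030,0.192,0,0,0,0,1],[-0.037,0.240,0,0,0,0,1]]]' | head -2
python3 -c "
from plant import r;import cv2,pickle
p=r.camera_params('wrist');cv2.imwrite('pics/w_hole.png',r.capture('wrist')[:,:,::-1]);pickle.dump((p,r.get_state()),open('w_hole.pkl','wb'))"
python3 -m pendant '[[[-0.008,0.048,0,0,0,0,1],[-0.015,0.096,0,0,0,0,1],[-0.022,0.144,0,0,0,0,1],[-0.030,0.192,0,0,0,0,1],[-0.037,0.240,0,0,0,0,1]]]'|head -2
python3 -m pendant '[[[-0.003,0.019,0,0,0,0,1],[-0.003,0.019,0,0,0,0,1],[-0.003,0.019,0,0,0,0,1]]]'
python3 -c "
from plant import r;import cv2,pickle
p=r.camera_params('wrist');cv2.imwrite('pics/w_pin.png',r.capture('wrist')[:,:,::-1]);pickle.dump((p,r.get_state()),open('w_pin.pkl','wb'));print(p,r.get_state()['tcp_pos'])"
```

```text
time_s: 2.1
tcp_pos: [0.5251, 0.0429, 0.4048]
time_s: 2.65
tcp_pos: [0.5017, 0.2845, 0.4048]
time_s: 2.95
tcp_pos: [0.5003, 0.3023, 0.4043]
eef_rot: [-180.0, -0.1, -165.6]
contact_force: [0.7, -0.2, -0.1]
gripper_width: 0.0876
gripper_force: 0.0
{'fx': 325.19226210127806, 'fy': 325.19226210127806, 'cx': 280.0495967427695, 'cy': 206.8045780739972, 'R': array([[-0.24874461,  0.96856808, -0.00141448],
       [ 0.93114466,  0.23953517,  0.27494095],
       [ 0.26663785,  0.06707299, -0.96146007]]), 't': array([-0.16737052, -0.57297234,  0.2357368 ])} [0.50036511 0.3018419  0.40449824]
```

View pics/w_pin.png

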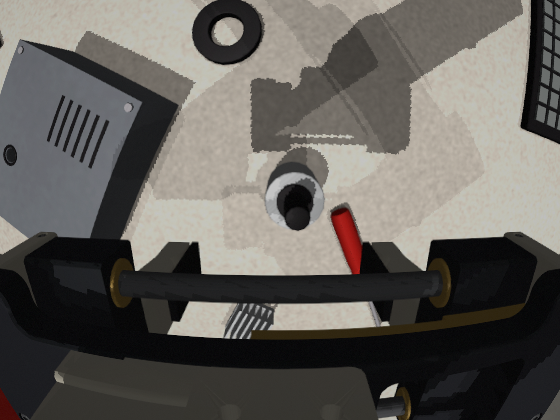

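View pics/w_hole.png

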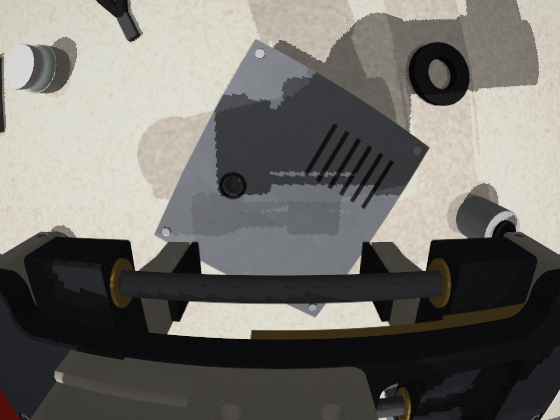

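In the pin view the handle's top is at about (297,217) and the stand's rim is around (295,197). In the hole view the hole is at (232,185), fully visible.

Run:
```python
import pickle
from h import *
P,s=pickle.load(open('w_pin.pkl','rb')); H,sh=pickle.load(open('w_hole.pkl','rb'))
a=cv2.imread('pics/w_pin.png'); b=cv2.imread('pics/w_hole.png')
for th in(30,45): 
  for c,t in dark(b,(212,165,252,205),th): print('hole',th,c.round(1),t,onz(H,c,.11,True).round(4))
for c,t in dark(a,(270,170,325,232),45): print('pinblob',c.round(1),t)
# stand rim: bright ring
g=a[165:225,255:335].min(axis=2); m=(g>110).astype(np.uint8)
n,l,st,ce=cv2.connectedComponentsWithStats(m); print([(ce[i]+[255,165],st[i]) for i in range(1,n) if st[i][4]>60])
for uv,z in(((297.5,218),.130),((295,197),.075)): print(uv,onz(P,uv,z,True).round(4))
cv2.imwrite('pics/d.png',np.hstack([cv2.resize(a[160:240,250:340],(450,400),interpolation=0),cv2.resize(b[160:210,207:257],(300,400),interpolation=0)]))
```

```text
hole 30 [231.3 184.1] [  7   7  27  26 307] [ 0.5208 -0.0026  0.11  ]
hole 45 [232.3 184.8] [  7   7  28  27 565] [ 0.5212 -0.0016  0.11  ]
pinblob [295.3 205.4] [   7   14   36   46 1228]
[(array([290.80067695, 195.95900715]), array([   0,    0,   80,   60, 2659], dtype=int32))]
(297.5, 218) [0.5052 0.3175 0.13  ]
(295, 197) [0.5014 0.3168 0.075 ]
```

View pics/d.png

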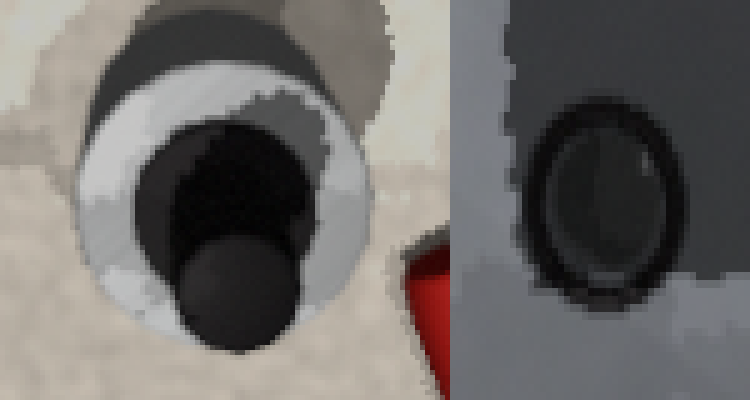

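Run:
```python
import pickle
from h import *
P,s=pickle.load(open('w_pin.pkl','rb')); H,sh=pickle.load(open('w_hole.pkl','rb'))
for n,uv,z in(('top',(297.8,218.8),.130),('flange',(295.2,201.6),.080),('stand',(294.8,200.4),.075)): print(n,onz(P,uv,z,True).round(4))
print('hole',onz(H,(232.3,185),.11,True).round(4))
from plant import r
print(shift(r.get_state(),[.504,.317,.264]))
```

```text
top [0.5058 0.3179 0.13  ]
flange [0.5046 0.3177 0.08  ]
stand [0.5048 0.3175 0.075 ]
hole [ 0.5214 -0.0016  0.11  ]
[-0.00737242  0.0138442   0.14048744]
```

Pin and stand axis come out at (0.505, 0.3177), with the handle top, flange and rim all agreeing. I'll descend and grip.

```bash
python3 -m pendant '[[[-0.0085,0.0142,0.03,0,0,0,1],[-0.0085,0.0142,0.07,0,0,0,1],[-0.0085,0.0142,0.11,0,0,0,1],[-0.0085,0.0142,0.139,0,0,0,1],[-0.0085,0.0142,0.139,0,0,0,1]]]'
python3 -m pendant '[[[0,0,0,0,0,0,-1],[0,0,0,0,0,0,-1],[0,0,0,0,0,0,-1],[0,0,0,0,0,0,-1],[0,0,0,0,0,0,-1]]]' 35
python3 -m pendant '[[[0,0,0,0,0,0,-1],[0,0,0,0,0,0,-1],[0,0,0,0,0,0,-1]]]' 35
```

```text
time_s: 3.5
tcp_pos: [0.5042, 0.3162, 0.2619]
eef_rot: [-179.8, -0.4, -165.7]
contact_force: [0.6, 0.3, -0.1]
gripper_width: 0.0875
gripper_force: 0.0
time_s: 4.0
tcp_pos: [0.505, 0.3192, 0.2666]
eef_rot: [180.0, 0.1, -165.6]
contact_force: [-0.8, -0.6, -0.2]
gripper_width: 0.053
gripper_force: 0.0
time_s: 4.3
tcp_pos: [0.5049, 0.3191, 0.2657]
eef_rot: [-180.0, -0.0, -165.6]
contact_force: [0.3, 0.9, 0.1]
gripper_width: 0.0292
gripper_force: 0.0
```

```bash
python3 -m pendant '[[[0,0,0,0,0,0,-1],[0,0,0,0,0,0,-1],[0,0,0,0,0,0,-1],[0,0,0,0,0,0,-1]]]' 35
python3 -m pendant '[[[0,0,-0.03,0,0,0,-1],[0,0,-0.07,0,0,0,-1],[0,0,-0.11,0,0,0,-1],[0,0,-0.11,0,0,0,-1]]]' 35
python3 -c "
from plant import r;import cv2
from h import *
cv2.imwrite('pics/w2.png',r.capture('wrist')[:,:,::-1]);s=r.get_state();print(s['tcp_pos'],s['eef_rot'],s['contact_force'],shift(s,[.521,-.0016,.376]))"
```

```text
time_s: 4.7
tcp_pos: [0.5049, 0.3191, 0.2656]
eef_rot: [-180.0, -0.0, -165.6]
contact_force: [0.1, -0.1, -1.3]
gripper_width: 0.0214
gripper_force: 35.0
time_s: 5.1
tcp_pos: [0.5061, 0.3199, 0.3819]
eef_rot: [179.8, 0.5, -165.5]
contact_force: [1.8, 0.5, -1.3]
gripper_width: 0.0216
gripper_force: 35.0
[0.50537657 0.31949919 0.37884505] [ 179.81225737    0.29379328 -165.56385905] [-0.73617105 -0.14661357 -0.50299563] [ 0.06493388 -0.31486231  0.00148041]
```

View pics/w2.png

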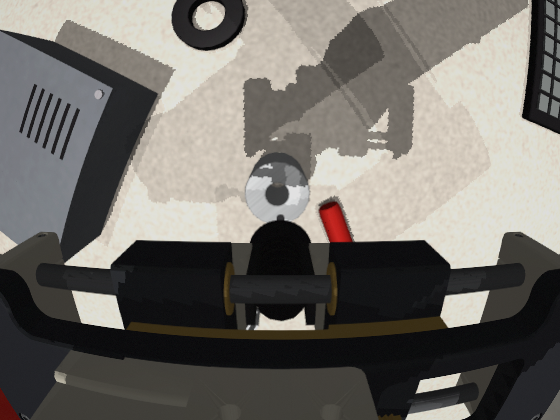

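The pin is held: tip at about (280,218), with the empty stand bore at (277,195). I'll measure both from this view.

Run:
```python
from plant import r
from h import *
a=cv2.imread('pics/w2.png'); p=r.camera_params('wrist'); s=r.get_state()
for c,t in dark(a,(262,180,292,208),90): print('bore',c.round(1),t,onz(p,c,.075,True).round(4))
for th in (50,100,130):
  for c,t in dark(a,(270,210,292,224),th): print('tip',th,c.round(1),t,onz(p,c,s['tcp_pos'][2]-.2507,True).round(4))
print(s['tcp_pos'],s['tcp_pos']+Ro.from_euler('xyz',s['eef_rot'],degrees=True).apply([0,0,.2507]))
```

```text
bore [276.5 194. ] [  4   2  22  23 380] [0.5035 0.316  0.075 ]
tip 50 [280.3 221.6] [ 0  9 22  5 71] [0.5103 0.3211 0.1281]
tip 100 [280.1 220.3] [  0   5  22   9 104] [0.5094 0.3208 0.1281]
tip 130 [280.2 220.2] [  0   4  22  10 112] [0.5093 0.3208 0.1281]
[0.50537657 0.31949919 0.37884505] [0.50641668 0.3206152  0.12814969]
```

```bash
python3 -m pendant '[[[0.003,-0.015,-0.02,0,0,0,-1],[0.0112,-0.055,-0.02,0,0,0,-1],[0.0194,-0.095,-0.02,0,0,0,-1],[0.0276,-0.135,-0.02,0,0,0,-1],[0.0358,-0.175,-0.02,0,0,0,-1]]]' 35|head -2
python3 -m pendant '[[[0.0082,-0.04,0,0,0,0,-1],[0.0164,-0.08,0,0,0,0,-1],[0.0245,-0.12,0,0,0,0,-1],[0.0285,-0.1397,0,0,0,0,-1],[0.0285,-0.1397,0,0,0,0,-1]]]' 35|head -2
python3 -m pendant '[[[0,0,0,0,0,0,-1],[0,0,0,0,0,0,-1]]]' 35
python3 -c "
from plant import r;import cv2
from h import *
p=r.camera_params('wrist');im=r.capture('wrist')[:,:,::-1];cv2.imwrite('pics/w3.png',im);s=r.get_state();print(s['tcp_pos'],s['eef_rot'],s['contact_force'],shift(s,[.521,-.0016,.396]))
t=s['tcp_pos']+Ro.from_euler('xyz',s['eef_rot'],degrees=True).apply([0,0,.2507]);print(t)
cv2.imwrite('pics/w3c.png',cv2.resize(im[150:270,220:340],(600,600),interpolation=0))"
```

```text
time_s: 5.65
tcp_pos: [0.5133, 0.1391, 0.3944]
time_s: 6.15
tcp_pos: [0.5205, -0.004, 0.3944]
time_s: 6.35
tcp_pos: [0.521, -0.0012, 0.395]
eef_rot: [180.0, -0.0, -165.6]
contact_force: [0.3, 0.1, -1.4]
gripper_width: 0.0218
gripper_force: 35.0
[ 0.52100835 -0.00100155  0.39519952] [ 1.79991693e+02 -3.73001890e-02 -1.65529081e+02] [ 0.36745003  0.79412174 -1.01474864] [ 0.00015815 -0.00057726 -0.00080046]
[ 0.52084124 -0.00100714  0.14449957]
```

View pics/w3c.png

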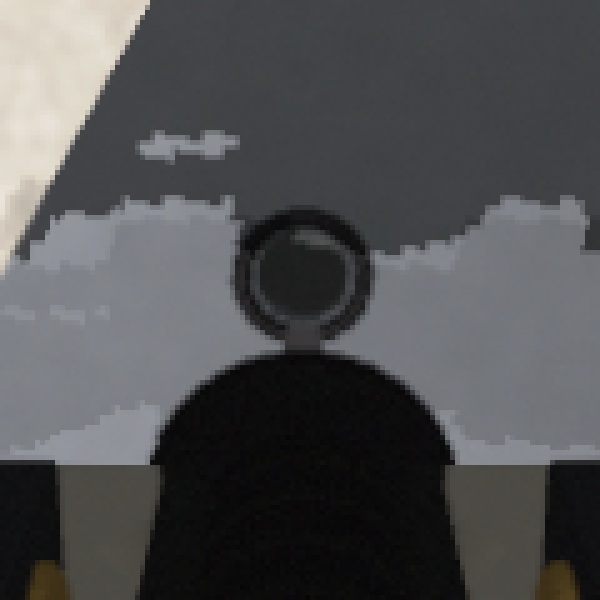

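The hole is at crop (304,274), i.e. pixel (280.8,204.8). The pin's shaft lines up with it in column, with the tip just short of the hole in the picture because the tip is higher.

```bash
python3 -c "
from plant import r
from h import *
p=r.camera_params('wrist');print(onz(p,(280.8,204.8),.11,True));
for v in (214,215.5,217): print(onz(p,(280.6,v),.1445,True))"
```

```text
[ 0.52139928 -0.00087881  0.11      ]
[ 0.51896817 -0.00171444  0.1445    ]
[ 0.5200976  -0.00142265  0.1445    ]
[ 0.52123031 -0.00113     0.1445    ]
```

```bash
python3 -m pendant '[[[0,0,0.02,0,0,0,-1],[0,0,0.035,0,0,0,-1],[0,0,0.048,0,0,0,-1],[0,0,0.048,0,0,0,-1],[0,0,0.048,0,0,0,-1]]]' 35
python3 -m pendant '[[[0,0,0.006,0,0,0,-1],[0,0,0.012,0,0,0,-1],[0,0,0.017,0,0,0,-1],[0,0,0.021,0,0,0,-1],[0,0,0.023,0,0,0,-1]]]' 35
```

```text
time_s: 6.9
tcp_pos: [0.5212, -0.001, 0.3478]
eef_rot: [-180.0, -0.0, -165.5]
contact_force: [0.2, 0.2, -0.8]
gripper_width: 0.0214
gripper_force: 35.0
time_s: 7.4
tcp_pos: [0.5214, -0.0016, 0.325]
eef_rot: [-180.0, 0.1, -165.6]
contact_force: [-0.7, 1.4, 5.7]
gripper_width: 0.0215
gripper_force: 35.0
```

```bash
python3 -m pendant '[[[0,0,0.001,0,0,0,-1],[0,0,0.001,0,0,0,-1],[0,0,0.001,0,0,0,-1],[0,0,0.001,0,0,0,-1],[0,0,0.001,0,0,0,-1]]]' 35
python3 -c "
from plant import r;import cv2
im=r.capture('scene')[:,:,::-1];cv2.imwrite('pics/s4.png',im[150:300,200:400]);a=cv2.imread('pics/scene0.png')[150:300,200:400]
import numpy as np;cv2.imwrite('pics/s4.png',cv2.resize(np.hstack([a,im[150:300,200:400]]),(800,300)))"
```

```text
time_s: 7.9
tcp_pos: [0.5214, -0.0017, 0.3244]
eef_rot: [-180.0, 0.1, -165.6]
contact_force: [-2.3, 0.4, 6.0]
gripper_width: 0.0215
gripper_force: 35.0
```

View pics/s4.png

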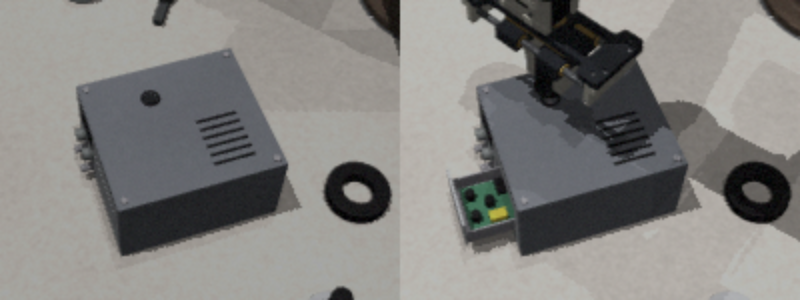

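The drawer is out (board visible at about (490,205) in the right half). I'll withdraw and return to the stand.

```bash
python3 -m pendant '[[[0,0,-0.02,0,0,0,-1],[0,0,-0.045,0,0,0,-1],[0,0,-0.072,0,0,0,-1],[0,0,-0.072,0,0,0,-1],[0,0,-0.072,0,0,0,-1]]]' 35
python3 -m pendant '[[[-0.0082,0.04,0,0,0,0,-1],[-0.0164,0.08,0,0,0,0,-1],[-0.0245,0.12,0,0,0,0,-1],[-0.0327,0.16,0,0,0,0,-1],[-0.0409,0.2,0,0,0,0,-1]]]' 35|head -2
python3 -m pendant '[[[-0.0082,0.04,0,0,0,0,-1],[-0.0164,0.08,0,0,0,0,-1],[-0.0234,0.1135,0,0,0,0,-1],[-0.0234,0.1135,0,0,0,0,-1],[-0.0234,0.1135,0,0,0,0,-1]]]' 35|head -2
python3 -m pendant '[[[0,0,0,0,0,0,-1],[0,0,0,0,0,0,-1]]]' 35
python3 -c "
from plant import r;import cv2
from h import *
p=r.camera_params('wrist');im=r.capture('wrist')[:,:,::-1];s=r.get_state();print(s['tcp_pos'],shift(s,[.5046,.3173,.2657]))
t=s['tcp_pos']+Ro.from_euler('xyz',s['eef_rot'],degrees=True).apply([0,0,.2507]);print(t)
cv2.imwrite('pics/w5c.png',cv2.resize(im[150:270,220:340],(600,600),interpolation=0))"
```

```text
time_s: 8.45
tcp_pos: [0.5209, -0.0017, 0.3958]
eef_rot: [180.0, 0.1, -165.6]
contact_force: [0.7, -0.0, -0.7]
gripper_width: 0.021
gripper_force: 35.0
time_s: 8.95
tcp_pos: [0.5102, 0.2035, 0.3943]
time_s: 9.45
tcp_pos: [0.5048, 0.3185, 0.3937]
time_s: 9.65
tcp_pos: [0.5053, 0.3169, 0.3954]
eef_rot: [-180.0, -0.0, -165.6]
contact_force: [0.4, -0.6, -0.3]
gripper_width: 0.0214
gripper_force: 35.0
[0.50532369 0.31689096 0.39561377] [0.00057756 0.00058502 0.12991383]
[0.50528685 0.31686304 0.14491378]
```

View pics/w5c.png

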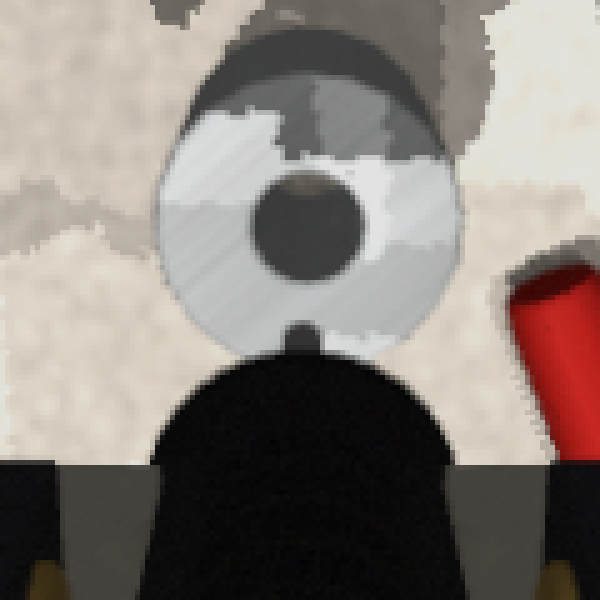

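The bore is at crop (308,225), pixel (281.6,195), and the shaft is in line with it. This agrees with the rim measured earlier, so I'll lower the pin.

```bash
python3 -c "
from plant import r
from h import *
print(onz(r.camera_params('wrist'),(281.6,195),.075,True))"
python3 -m pendant '[[[0,0,0.025,0,0,0,-1],[0,0,0.055,0,0,0,-1],[0,0,0.085,0,0,0,-1],[0,0,0.11,0,0,0,-1],[0,0,0.124,0,0,0,-1]]]' 35
python3 -m pendant '[[[0,0,0.002,0,0,0,-1],[0,0,0.004,0,0,0,-1],[0,0,0.0055,0,0,0,-1],[0,0,0.0055,0,0,0,-1],[0,0,0.0055,0,0,0,-1]]]' 35
```

```text
[0.50588461 0.31784853 0.075     ]
time_s: 10.2
tcp_pos: [0.5049, 0.3166, 0.2696]
eef_rot: [-179.9, -0.1, -165.7]
contact_force: [0.2, -0.9, -0.3]
gripper_width: 0.0211
gripper_force: 35.0
time_s: 10.7
tcp_pos: [0.5053, 0.318, 0.2669]
eef_rot: [180.0, 0.1, -165.6]
contact_force: [-0.6, -0.1, -0.1]
gripper_width: 0.0211
gripper_force: 35.0
```

Near the seat; about 1 mm remains. I'll open the fingers and let it settle, then rise.

```bash
python3 -m pendant '[[[0,0,0.001,0,0,0,-1],[0,0,0.001,0,0,0,-1],[0,0,0.001,0,0,0,-0.3],[0,0,0.001,0,0,0,-0.1],[0,0,0.001,0,0,0,0.3]]]'
python3 -m pendant '[[[0,0,0,0,0,0,1],[0,0,0,0,0,0,1],[0,0,0,0,0,0,1],[0,0,0,0,0,0,1],[0,0,0,0,0,0,1]]]'|tail -2
python3 -m pendant '[[[0,0,0,0,0,0,1],[0,0,0,0,0,0,1],[0,0,-0.02,0,0,0,1],[0,0,-0.06,0,0,0,1],[0,0,-0.1,0,0,0,1]]]'
python3 -m pendant '[[[0,0,-0.04,0,0,0,1],[0,0,-0.04,0,0,0,1],[0,0,-0.04,0,0,0,1],[0,0,-0.04,0,0,0,1],[0,0,-0.04,0,0,0,1]]]'
python3 -c "
from plant import r;import cv2,numpy as np
w=r.capture('wrist')[150:270,220:340,::-1];s=r.capture('scene')[160:340,220:400,::-1]
cv2.imwrite('pics/e.png',np.hstack([cv2.resize(w,(400,400)),cv2.resize(s,(400,400))]))"
```

```text
time_s: 11.2
tcp_pos: [0.5052, 0.3179, 0.2651]
eef_rot: [-180.0, -0.0, -165.6]
contact_force: [-0.1, 0.2, -0.7]
gripper_width: 0.0403
gripper_force: 0.0
gripper_width: 0.0799
gripper_force: 0.0
time_s: 12.2
tcp_pos: [0.505, 0.3177, 0.3657]
eef_rot: [-179.9, -0.1, -165.6]
contact_force: [0.7, 1.8, 0.2]
gripper_width: 0.0877
gripper_force: 0.0
time_s: 12.7
tcp_pos: [0.505, 0.3178, 0.4038]
eef_rot: [-179.9, -0.1, -165.6]
contact_force: [-0.1, -0.2, 0.3]
gripper_width: 0.088
gripper_force: 0.0
```

View pics/e.png

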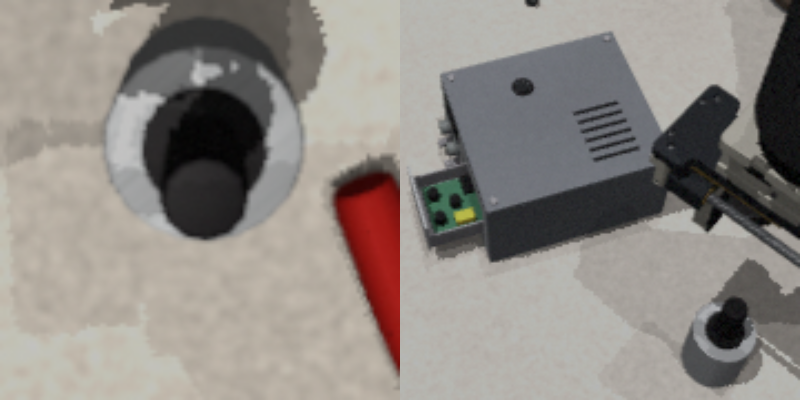

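The pin stands upright in the stand with its flange down (left half, about (205,170)), the drawer is out, and the gripper is clear.

```bash
python3 -c "
from plant import r
print(r.close_job())"
```

```text
the job is handed in; nothing more can be done
None
```

The job is handed in: the camera shows the drawer sprung out and the pin back upright in its stand with its flange down; no verdict came back on hand-in.

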